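Roll the spare mixer roller to its mark and bolt it in

TASK

Draw the black-knobbed stop bolt of the roller bed fully out, then roll the heavy rubber roller along the bed, pressing on its top with the closed fingertips and never harder than about 20 N, until it has settled in the seat at the red mark. Then let go of the roller and push the bolt fully home behind it. Do not lift the roller or shove it low from behind, and leave the brown reagent bottle standing.

Things in the scene. Friction and masses are not known exactly. Their poses are not given: they have to be found in the camera images.
- bed: Fixed aluminium roller bed, 300 x 132 mm; its height varies. Origin: middle of its flat upper face; x along it, the way the roller must go; y across, away from the bolt (robot's side); z up. Side rails 30 mm high, inner faces 104 mm apart. Two smooth ridges (8 mm radius) cross it: 1.5 mm high 13 mm before the mark (roller rides over), 4 mm high 19 mm beyond it (roller must not); between them it settles over the mark.
- mark (a point): Point on the bed's upper face in the middle of the red line (red bands on both rails show it too), where the roller settles; 60 mm from the bed's origin along its x.
- roller_mid (a point): Centre of the loose dark rubber roller (72 mm diameter, 96 mm long, about 0.45 kg, not to be grasped) lying across the bed. Its top is 72 mm above the bed's face. It starts 94 to 134 mm before the mark, the bolt in between. It rolls freely and stops when let go; a fingertip riding on its top goes about twice as far as the centre. This point's orientation turns with the roller.
- bolt (a joint): Travel in m of the brass bolt that slides across the bed: 0 = home (tip 30 mm inside the rail, blocks the roller), 0.045 = fully drawn out, along minus y of the bed; from 0.034 the bed is clear. Stays where left (2 N friction). It crosses 47 mm before the mark, 14 mm wide, 11 to 25 mm above the bed's face, and passes behind the seated roller with 5 mm to spare.
- bolt_knob (a point): Middle of the upright black knob on the bolt, 14 mm diameter, graspable from above: its top is 14 mm above this point, the bolt's flat top 19 mm below; this point is 44 mm above the bed's face. At home it stands about 55 mm outside the far rail; it moves with the bolt.
- reagent: brown reagent bottle with black cap, 48 mm diameter, 93 mm high, standing to the left; origin at its base. Leave standing.

How it is judged:
On the way, in this order (a step that is already met when the one before it is completed fails the run):
1. the bolt is drawn out while the roller still lies before it (value of joint bolt above 0.034 m and x of roller_mid in the frame of bed below 0 m), for 0.1 s.
2. the roller rolls past the bolt's line under fingertips pressing on its top (x of roller_mid in the frame of bed above 0.005 m and contact force between the fingers and roller above 1 N and z of the grasp point in the frame of bed above 0.07 m), for 0.05 s.
3. the roller has settled in the seat at the mark and is let go (horizontal distance between roller_mid and mark below 0.006 m and contact force between the fingers and roller below 0.1 N and linear speed of roller below 0.02 m/s and value of joint bolt above 0.025 m), for 0.3 s.
At the end, for the whole second after the job is handed in: The roller rests on the bed with its centre within 6 mm of the mark seen from above, at rest, and the bolt is home to within 4 mm (horizontal distance between roller_mid and mark below 0.006 m and z of roller_mid in the frame of bed below 0.039 m and value of joint bolt below 0.004 m and linear speed of roller below 0.02 m/s); the robot touches nothing.
It fails at once if the roller is pressed with more than 25 N (contact force between the fingers and roller above 25 N).
It fails at once if the roller is lifted off the bed (z of roller_mid in the frame of bed above 0.048 m).
It fails at once if the roller is shoved low on its side instead of on its top (contact force between the fingers and roller above 1 N and z of the grasp point in the frame of bed below 0.06 m).
It fails at once if the reagent bottle is knocked over (angle between reagent's own z axis and vertical above 0.5 rad).
It also fails if it takes over 72 s, if anything falls off the work surface, if the arm or the gripper's body presses on something with over 40 N, if the wrist force passes 120 N, or if a joint passes its speed limit or range.

ROBOT

A 6-joint arm with a two-finger parallel gripper is mounted at the origin on a cart in front of the work surface, level with it; the furniture and walls round the work are solid. World frame = base frame: x ahead of the robot, y to its left, z up, the work surface at z = 0. Lengths are in m, angles in rad, forces in N, time in s.
With the tool pointing down it reaches from about 0.25 to 0.775 m from the base axis. Payload 8.9 kg.
Tool frame: the origin (TCP) lies midway between the tips of the shut fingers; the grasp point (between the pads) lies 19 mm behind it; z points along the fingers, y is the line along which they close (so a half turn about z gives the same grasp; the last joint's range is limited). The gripper opens to 85 mm and grips with 20 to 120 N. Pads are 22 mm wide; open, the fingers measure 114 mm over their backs; the gripper's body (76 mm by 85 mm) begins 54 mm behind the grasp point. The pads swing forward as they close: fully open they stand 13 mm farther back than shut.
Start: joints at [-1.383, 0.291, -0.153, 1.127, 0, 1.431], TCP at [0.169, -0.497, 0.231] pointing down, gripper open.
Joint ranges: [-2.52, 2.52], [-0.91, 1.74], [-1.3, 1.37], [-1.96, 2.02], [-1.52, 1.47], [-3.14, 3.14]. Speed limits (rad/s): [2.22, 2.22, 2.79, 3.14, 3.14, 3.14].

INTERFACE

Orientations are given as a 3x3 rotation matrix whose columns are the frame's x, y, z axes.
In Python, from bench import get_state, read_camera, close_job gives the robot as it stands.
- The arm moves only by the shell command python3 -m handwheel 'ROWS' [FORCE]. ROWS is JSON, a list that holds one entry, the list of rows, each a list of 5 numbers: the closure, from 0 (fully open) to 1 (shut), then the shift along the world's x, y, z in units of 0.05 m (1.0 is 0.05 m), then the turn about the world's z in units of 0.1 rad (1.0 is 0.1 rad). A call has 1 to 20 rows; each row shifts and turns the commanded pose from where the row before left it; what a row does not reach is not made up. A row lasts 1/10 s, in which the tool goes at most 50 mm and 8.59 degrees, less where a joint would pass 70% of its speed; a pose out of reach is approached as far as the arm can. A call with a number of a shift or a turn outside -1 to 1 is refused whole. A call with a gripper value outside its range is refused whole. The fingers move at their own pace and stop on an object; FORCE is the grip in N (left out, the last holds). Time passes only in rows, so rows that do not move let the fingers close. It gives the time, the measured TCP pose, the force, the opening and the grip force at its end, in the units of the state.
- get_state(): the state, without advancing time (a new reading comes with each control period).
- read_camera(name): name is "scene" or "top" or "wrist"; returns a dict with "image" (420x560x3 uint8, blue, green, red), "depth" (420x560 float32, m along the optical axis (not along the pixel's ray), 0 where there is no reading), "intrinsics" (3x3 intrinsics, pixels), "dist_coeffs" ([k1, k2, p1, p2, k3] as OpenCV has them; the pictures are not rectified), "eye" and "orientation" of the camera in the world. Camera axes: x right, y down, z forward; pixel columns grow to the right and rows downward; lengths in m; the calibration is good to about 2 mm. A picture is of the moment at which its call begins.
- close_job(): hands the job in; it is judged then, once.
The state is a dict: "clock": time; "joints": joint angles; "joint_vel": joint speeds; "joint_efforts": joint torques, N m; "tcp_pos": TCP position; "eef_rot": TCP orientation; "force": force on the tool from outside, world axes, zero at the start; "wrist_torque": the same for the moment, N m; "width": opening from 0.0 (shut) to 1.0 (fully open); "grasp_force": force on a finger pad.
Only numpy, scipy, OpenCV 4.12 (cv2) and the standard library are available. Lean on these libraries where they do the work, as an engineer would, in place of code of your own. Each camera call takes 0.05 s, during which the arm holds its last target. There are 200 camera calls.

## Working session

There is one attempt and no reset: what is moved stays moved. The work goes in short steps, Python scripts to look and compute and a shell command to move; the robot and the scene stay as the last step left them, time stands still between calls to the robot, and variables do not carry over. Pictures are saved under pics/ and viewed, at most 10 in all, crops included, and the job is handed in when it is done.

```bash
mkdir -p pics; ls; cat > h.py <<'E'
import numpy as np, cv2
from bench import get_state, read_camera
def snap(n,fn=None):
    c=read_camera(n)
    if fn: cv2.imwrite('pics/'+fn,c['image'])
    return c
def ray(c,uv):
    p=cv2.undistortPoints(np.array(uv,float).reshape(-1,1,2),np.array(c['intrinsics']),np.array(c['dist_coeffs'])).reshape(-1,2)
    return np.c_[p,np.ones(len(p))]
def R(c): return np.array(c['orientation'])
def plane(c,uv,z):
    d=ray(c,uv)@R(c).T; e=np.array(c['eye']); return e+d*((z-e[2])/d[:,2])[:,None]
def dep(c,uv):
    uv=np.array(uv).reshape(-1,2).astype(int); Z=c['depth'][uv[:,1],uv[:,0]]
    return np.array(c['eye'])+(ray(c,uv)*Z[:,None])@R(c).T
E
python3 - <<'E'
from h import *
a=snap('scene','s1.png'); b=snap('top','t1.png')
cv2.imwrite('pics/both1.png',np.hstack([cv2.resize(a['image'],(400,300)),cv2.resize(b['image'],(400,300))]))
for c in(a,b): print(c['eye'],R(c).round(2).tolist())
print(get_state())
E
```

```text
pics
[0.04946941 0.67469668 0.91874404] [[-0.71, -0.54, 0.46], [-0.71, 0.53, -0.46], [0.0, -0.65, -0.76]]
[0.44156176 0.19445266 0.91589561] [[0.03, -0.99, 0.13], [-1.0, -0.03, -0.03], [0.03, -0.13, -0.99]]
{'clock': 0.1, 'joints': array([-1.38327659e+00,  2.91226586e-01, -1.54021864e-01,  1.12670568e+00,
       -7.70282236e-07,  1.43149529e+00]), 'joint_vel': array([ 6.73417874e-04, -6.58471580e-04,  1.46752464e-03, -6.43152690e-05,
       -6.36323915e-05, -5.52638846e-04]), 'joint_efforts': array([ 2.52031365e-03, -5.37978137e+01,  3.31919467e+01,  9.33007803e-03,
       -1.01713263e-04, -4.22254317e-06]), 'tcp_pos': array([ 0.16847393, -0.49683207,  0.23079918]), 'eef_rot': array([[ 9.47067781e-01,  3.21033597e-01, -2.16597206e-04],
       [ 3.21033631e-01, -9.47067112e-01,  1.13736098e-03],
       [ 1.59998997e-04, -1.14669293e-03, -9.99999330e-01]]), 'force': array([ 1.10012193, -0.17205949,  0.75773408]), 'wrist_torque': array([ 0.01868408, -0.00972746, -0.03543324]), 'grasp_force': 0.0, 'width': 0.9985613314843778}
```

View pics/t1.png

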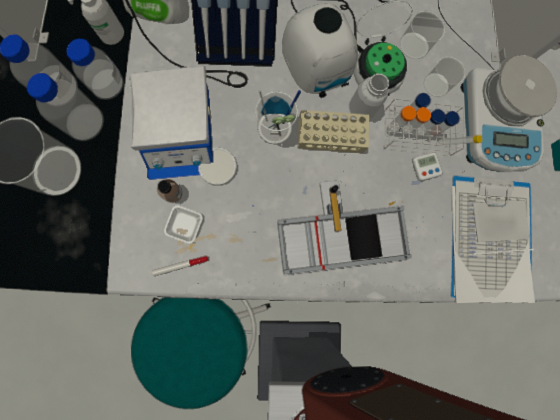

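View pics/s1.png

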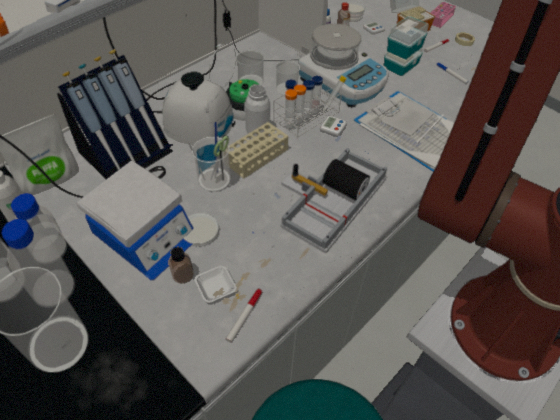

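The top view shows the bed at about (278..411, 206..273), the red line at u≈319, the roller at (365,237), the bolt at (336,210) with its knob at (334,189), and the bottle at (170,190). The roller has to go left in the image, which is world +y. The knob is on the far side, world +x.

```bash
python3 - <<'E'
from h import *
b=snap('top'); im=b['image']; hsv=cv2.cvtColor(im,cv2.COLOR_BGR2HSV)
roi=np.zeros(im.shape[:2],bool); roi[195:280,270:420]=1
red=(((hsv[...,0]<8)|(hsv[...,0]>172))&(hsv[...,1]>120)&(hsv[...,2]>80)&roi)
n,l,s,ce=cv2.connectedComponentsWithStats(red.astype(np.uint8))
print('red',s[1:].tolist())
v,u=np.nonzero(red); P=dep(b,np.c_[u,v]); print('red z pct',np.percentile(P[:,2],[5,25,50,75,95]).round(4)); 
zt=P[:,2]
dark=((hsv[...,2]<45)&roi).astype(np.uint8)
n,l,s,ce=cv2.connectedComponentsWithStats(dark); i=1+s[1:,4].argmax(); print('roller',s[i],ce[i])
v,u=np.nonzero(l==i); Q=dep(b,np.c_[u,v]); print('roller z',np.percentile(Q[:,2],[2,50,90,98]).round(4), 'mean',Q.mean(0).round(4))
box=cv2.minAreaRect(np.c_[u,v].astype(np.float32)); print(box, cv2.boxPoints(box).tolist())
d=b['depth'].copy()
for uv in [(300,245),(390,232),(345,240),(280,240),(350,212),(337,215),(334,189),(270,240)]: print(uv,dep(b,uv)[0].round(4))
crop=im[170:285,265:425]; cv2.imwrite('pics/c1.png',cv2.resize(crop,None,fx=5,fy=5,interpolation=cv2.INTER_CUBIC))
np.savez('t.npz',**{k:np.array(x) for k,x in b.items()})
E
```

```text
red [[316, 216, 2, 5, 9], [315, 222, 10, 48, 94]]
red z pct [0.0114 0.0127 0.0138 0.0169 0.0448]
roller [ 346  214   36   46 1282] [363.29563183 236.92043682]
roller z [0.0533 0.0795 0.0847 0.0863] mean [ 0.494  -0.0359  0.0806]
((363.2900085449219, 237.0299835205078), (42.567832946777344, 30.26417350769043), 81.8698959350586) [[345.29998779296875, 218.0999755859375], [375.260009765625, 213.81997680664062], [381.280029296875, 255.95999145507812], [351.32000732421875, 260.239990234375]]
(300, 245) [0.4752 0.0964 0.0092]
(390, 232) [ 0.5115 -0.1201  0.0137]
(345, 240) [ 0.4897 -0.0107  0.0115]
(280, 240) [0.4844 0.1454 0.0338]
(350, 212) [ 0.557  -0.0222  0.013 ]
(337, 215) [0.5456 0.0147 0.0395]
(334, 189) [0.6013 0.0277 0.0681]
(270, 240) [ 4.854e-01  1.673e-01 -3.000e-04]
```

View pics/c1.png

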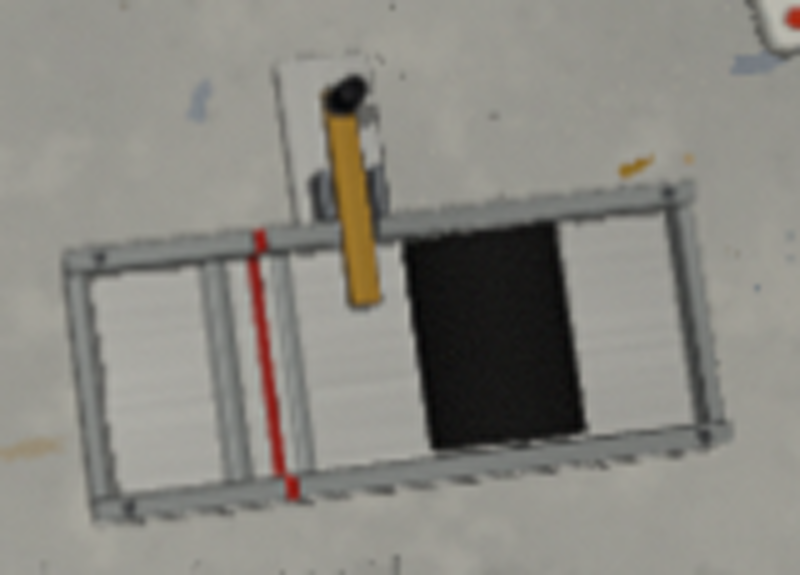

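The crop shows the bed's outer corners at about (278,220), (403,207), (411,257) and (284,274). The red bands on the rails are at (317,218) and (324,268), and the knob top is at about (334,188). The bed face comes out at z≈0.013, which puts the rail tops at 0.043, the roller top at 0.085 and the knob top at 0.071.

```bash
python3 - <<'E'
from h import *
b=dict(np.load('t.npz')); im=b['image']
f=lambda L: np.array(L)/5+[265-.4,170-.4]
C=plane(b,f([(65,252),(690,185),(728,435),(95,518)]),.043); print('corners',C.round(4).tolist(),'c',C.mean(0).round(4))
print('len',np.linalg.norm(C[0]-C[1]),np.linalg.norm(C[2]-C[3]),np.linalg.norm(C[0]-C[3]),np.linalg.norm(C[1]-C[2]))
ex=(C[0]-C[1]+C[3]-C[2]); ex/=np.linalg.norm(ex); ey=np.array([-ex[1],ex[0],0]); print('ex',ex,'yaw',np.arctan2(ex[1],ex[0]))
B=plane(b,f([(260,240),(293,488)]),.043); m=B.mean(0); print('mark',m, 'ey chk',(B[1]-B[0])/np.linalg.norm(B[1]-B[0]),ey)
Lm=plane(b,f([(254,262),(280,475)]),.013); print('line mid',Lm.mean(0))
o=C.mean(0); print('origin->mark along', (m-o)@ex,(m-o)@ey)
k=plane(b,f([(349,95)]),.068)[0]; print('knob',k,'in bed',(k-m)@ex,(k-m)@ey)
# roller: depth points
hsv=cv2.cvtColor(im,cv2.COLOR_BGR2HSV); v,u=np.nonzero(hsv[...,2]<45)
s=(v>195)&(v<265)&(u>340)&(u<390)
Q=dep(b,np.c_[u,v][s]); q=(Q-m); X=q@ex; Y=q@ey
for lo in np.arange(-.16,-.06,.006):
  w=(X>=lo)&(X<lo+.006)
  if w.sum()>8: print(round(lo+.003,3),np.median(Q[w,2]).round(4),w.sum())
w=Q[:,2]>.03;A=np.c_[X[w],np.ones(w.sum())]; y=Q[w,2]; h=(X[w]**2+y**2); s=np.linalg.lstsq(np.c_[2*X[w],2*y,np.ones(w.sum())],h,rcond=None)[0]; print('circle',s[:2],'r',np.sqrt(s[2]+s[0]**2+s[1]**2))
print('Y range',np.percentile(Y[w],[2,98]))
E
```

```text
corners [[0.5295, 0.1525, 0.043], [0.5698, -0.1412, 0.043], [0.4532, -0.158, 0.043], [0.4094, 0.1359, 0.043]] c [ 0.4905 -0.0027  0.043 ]
len 0.29647653026195264 0.2970843407574889 0.12120930060864193 0.11782917330562151
ex [-0.14178172  0.98989795  0.        ] yaw 1.7130574125259477
mark [0.48139208 0.05451376 0.043     ] ey chk [-0.98921225 -0.1464893   0.        ] [-0.98989795 -0.14178172  0.        ]
line mid [0.48042657 0.05419386 0.013     ]
origin->mark along 0.05794110459578845 0.0008893664074656431
knob [0.60221533 0.02678198 0.068     ] in bed -0.044582154811384306 -0.1156708293369107
-0.127 0.0716 61
-0.121 0.0771 86
-0.115 0.081 95
-0.109 0.0831 105
-0.103 0.0843 104
-0.097 0.0838 117
-0.091 0.0833 121
-0.085 0.081 123
-0.079 0.0771 139
-0.073 0.0713 144
-0.067 0.0611 177
circle [0.02447784 0.49040269] r 0.4303805372988651
Y range [-0.04464052  0.04487114]
```

Everything fits the given sizes: the roller sits 100 mm before the mark, and the face is at about z = 0.0125. Target tool yaw is −0.185 rad from now. Going there directly would take joint 6 close to its limit, so I'll use the equivalent half turn, +2.957. Now moving above the knob.

```bash
python3 -m handwheel '[[[0,0.434,0.524,0,1],[0,0.434,0.524,0,1],[0,0.434,0.524,0,1],[0,0.434,0.524,0,1],[0,0.434,0.524,0,1],[0,0.434,0.524,0,1],[0,0.434,0.524,0,1],[0,0.434,0.524,0,1],[0,0.434,0.524,0,1],[0,0.434,0.524,0,1],[0,0.434,0.524,0,1],[0,0.434,0.524,0,1],[0,0.434,0.524,0,1],[0,0.434,0.524,0,1],[0,0.434,0.524,0,1],[0,0.434,0.524,0,1],[0,0.434,0.524,0,1],[0,0.434,0.524,0,1],[0,0.434,0.524,0,1],[0,0.434,0.524,0,1]]]' 30
python3 -m handwheel '[[[0,0,0,-0.2,0.957],[0,0,0,-0.2,0.957],[0,0,0,-0.2,0.957],[0,0,0,-0.2,0.957],[0,0,0,-0.2,0.957],[0,0,0,-0.1,0.957],[0,0,0,0,0.957],[0,0,0,0,0.957],[0,0,0,0,0.957],[0,0,0,0,0.957],[0,0,0,0,0]]]'
python3 - <<'E'
from h import *
s=get_state(); R_=s['eef_rot']; print(s['clock'],s['joints'].round(3),s['tcp_pos'].round(4),R_[:,0].round(3),R_[:,1].round(3),R_[:,2].round(3))
w=snap('wrist','w1.png'); print(w['eye'],R(w).round(2).tolist())
np.savez('w.npz',**{k:np.array(x) for k,x in w.items()})
E
```

```text
clock: 2.15
tcp_pos: [0.6031, 0.0281, 0.231]
eef_rot: [[-0.689, 0.725, -0.001], [0.725, 0.689, -0.0], [0.0, -0.0, -1.0]]
force: [1.0, 0.0, 0.6]
width: 1.0
grasp_force: 0.0
clock: 3.25
tcp_pos: [0.6023, 0.0268, 0.176]
eef_rot: [[-0.99, -0.143, -0.001], [-0.143, 0.99, 0.0], [0.001, 0.0, -1.0]]
force: [0.3, -0.6, 0.6]
width: 0.999
grasp_force: 0.0
3.25 [-0.077  0.472 -0.028  1.071 -0.    -0.22 ] [0.6023 0.0268 0.176 ] [-0.99  -0.143  0.001] [-0.143  0.99   0.   ] [-0.001  0.    -1.   ]
[0.53412777 0.0173698  0.3172627 ] [[-0.14, 0.95, 0.27], [0.99, 0.14, 0.04], [0.0, 0.27, -0.96]]
```

View pics/w1.png

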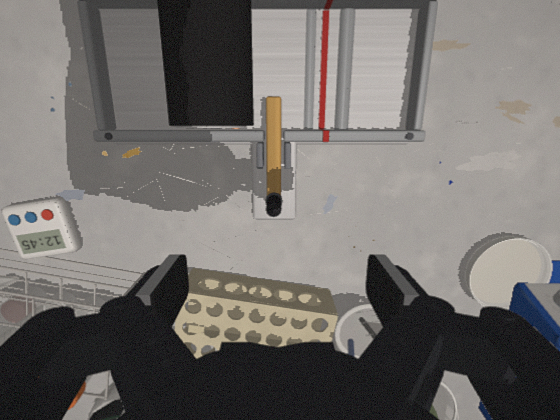

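The wrist view shows the knob at about (274,205), the bolt pointing up the image, the red line at u≈325, and the tube rack beyond at about v≥270. Next: locate the knob more accurately, check the rack's clearance, and get the axis direction.

```bash
python3 - <<'E'
from h import *
w=dict(np.load('w.npz')); b=dict(np.load('t.npz'))
hsv=cv2.cvtColor(w['image'],cv2.COLOR_BGR2HSV)
m=(hsv[...,2]<50); m[:188]=0;m[222:]=0;m[:,:255]=0;m[:,295:]=0
v,u=np.nonzero(m); Q=dep(w,np.c_[u,v]); t=Q[:,2]>.065; print('knob z',np.percentile(Q[:,2],[5,50,95]).round(4),'top pts',t.sum(), Q[t].mean(0).round(4), Q[t].min(0).round(4),Q[t].max(0).round(4), (u.min(),u.max(),v.min(),v.max()))
r=dep(w,[(274,110),(274,170),(110,130),(400,135),(290,60),(200,60)]).round(4); print(r.tolist())
rb=plane(w,[(327,132),(327,8)],.0425); print('red bands wrist',rb.round(4).tolist())
print('rack edge',dep(w,[(260,275),(260,282),(310,285)]).round(4).tolist(), dep(b,[(335,150),(335,145),(335,120)]).round(4).tolist())
e=plane(w,[(85,136),(425,136),(80,2),(436,2)],.0425); print(e.round(4).tolist())
E
```

```text
knob z [0.0397 0.0677 0.0695] top pts 165 [0.6036 0.0243 0.0684] [0.5979 0.0185 0.0651] [0.6101 0.0303 0.0708] (np.int64(266), np.int64(280), np.int64(193), np.int64(215))
[[0.5223, 0.0132, 0.0366], [0.5758, 0.0208, 0.0344], [0.5611, -0.1331, 0.0339], [0.5275, 0.1277, 0.0424], [0.4752, 0.0213, 0.0115], [0.4982, -0.0433, 0.0829]]
red bands wrist [[0.5342, 0.0626, 0.0425], [0.4394, 0.0444, 0.0425]]
rack edge [[0.7064, 0.0223, -0.001], [0.7095, 0.0233, 0.0096], [0.7111, 0.083, -0.0013]] [[0.7105, 0.0135, 0.0074], [0.7113, 0.0212, 0.0462], [0.7896, 0.0127, 0.004]]
[[0.5687, -0.1506, 0.0425], [0.5252, 0.1499, 0.0425], [0.4638, -0.1515, 0.0425], [0.423, 0.1298, 0.0425]]
```

```bash
python3 -m handwheel '[[[0,0.024,-0.046,-0.5,0],[0,0,0,-0.6,0],[0,0,0,-0.6,0],[0,0,0,-0.6,0],[0,0,0,-0.34,0],[0,0,0,0,0],[1,0,0,0,0],[1,0,0,0,0],[1,0,0,0,0],[1,0,0,0,0],[1,0,0,0,0],[1,0,0,0,0],[1,0,0,0,0],[1,0,0,0,0]]]' 30
```

```text
clock: 4.7
tcp_pos: [0.6042, 0.024, 0.0449]
eef_rot: [[-0.99, -0.141, 0.001], [-0.141, 0.99, -0.001], [-0.001, -0.001, -1.0]]
force: [-1.1, -4.4, 6.0]
width: 0.147
grasp_force: 29.8
```

```bash
python3 -m handwheel '[[[1,0.15,0.021,0,0],[1,0.15,0.021,0,0],[1,0.15,0.021,0,0],[1,0.15,0.021,0,0],[1,0.15,0.021,0,0],[1,0.14,0.021,0,0],[1,0,0,0,0],[1,0,0,0,0]]]' 30
```

```text
clock: 5.5
tcp_pos: [0.6482, 0.0304, 0.0449]
eef_rot: [[-0.99, -0.141, -0.0], [-0.141, 0.99, -0.001], [0.0, -0.001, -1.0]]
force: [-2.7, -3.3, 8.6]
width: 0.153
grasp_force: 30.2
```

The bolt has travelled 44.5 mm. Releasing it, then going above the rear of the roller's top at z ≈ 0.095 with the fingers shut.

```bash
python3 -m handwheel '[[[0.4,0,0,0,0],[0.4,0,0,0,0],[0.4,0,0,0,0],[0.4,0,0,0.4,0],[0.4,0,0,0.6,0],[0.4,0,0,0.6,0],[1,-0.5,-0.29,0,0],[1,-0.5,-0.29,0,0],[1,-0.5,-0.29,0,0],[1,-0.5,-0.29,0,0],[1,-0.5,-0.29,0,0],[1,-0.47,-0.28,0,0],[1,0,0,-0.2,0],[1,0,0,-0.2,0],[1,0,0,-0.2,0],[1,0,0,0,0]]]' 30
python3 -m handwheel '[[[1,0,0,-0.05,0],[1,0,0,-0.04,0],[1,0,0,0,0],[1,0,0,0,0]]]'
```

```text
clock: 7.1
tcp_pos: [0.4993, -0.0551, 0.0926]
eef_rot: [[-0.99, -0.142, -0.002], [-0.142, 0.99, 0.001], [0.002, 0.001, -1.0]]
force: [-0.8, 0.1, 0.0]
width: 0.001
grasp_force: 0.0
clock: 7.5
tcp_pos: [0.4999, -0.0557, 0.0899]
eef_rot: [[-0.99, -0.142, 0.0], [-0.142, 0.99, -0.0], [-0.0, -0.0, -1.0]]
force: [-0.2, 0.3, -1.0]
width: 0.003
grasp_force: 0.0
```

```bash
python3 - <<'E'
from h import *
b=snap('top','t2.png'); s=get_state(); print(s['force'],s['width'])
o=snap('scene'); cv2.imwrite('pics/c2.png',np.hstack([cv2.resize(b['image'][150:290,250:430],(400,311)),cv2.resize(o['image'][120:260,260:440],(400,311))]))
E
```

```text
[-0.68468119  0.02888567 -0.38366914] 0.004335358613538705
```

View pics/c2.png

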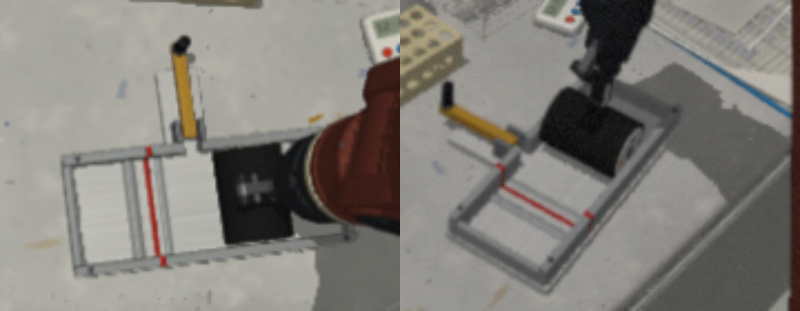

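The bolt is clear of the bed (crop left (185,90)) and the shut fingertips are over the roller (left (255,190)). Descending gently to contact.

```bash
for i in 1; do python3 -m handwheel '[[[1,0,0,-0.06,0],[1,0,0,0,0]]]' | grep -E 'pos|force:'; done; python3 -m handwheel '[[[1,0,0,-0.03,0],[1,0,0,0,0]]]' | grep -E 'pos|force:'
```

```text
tcp_pos: [0.4996, -0.0557, 0.0865]
force: [-0.2, 0.5, -0.8]
grasp_force: 0.0
tcp_pos: [0.4996, -0.0557, 0.0852]
force: [-0.2, -0.2, -0.1]
grasp_force: 0.0
```

```bash
python3 -m handwheel '[[[1,0,0,-0.03,0],[1,0,0,0,0]]]' | grep -E 'pos|force:'; python3 -m handwheel '[[[1,0,0,-0.02,0],[1,0,0,0,0]]]' | grep -E 'pos|force:'
```

```text
tcp_pos: [0.4999, -0.0558, 0.0839]
force: [-0.2, -0.2, 1.8]
grasp_force: 1.0
tcp_pos: [0.5001, -0.0562, 0.0836]
force: [-2.9, -1.3, 11.0]
grasp_force: 5.5
```

Contact at z ≈ 0.084, with a stiffness of about 9 N/mm. Now a first short stroke at 11 N.

```bash
python3 -m handwheel '[[[1,-0.007,0.05,0,0],[1,-0.014,0.1,0,0],[1,-0.014,0.1,0,0]]]' | grep -E 'pos|force:';python3 -m handwheel '[[[1,-0.014,0.1,0,0],[1,-0.014,0.1,0,0]]]' | grep -E 'pos|force:'
```

```text
tcp_pos: [0.4983, -0.0436, 0.084]
force: [-5.3, -1.5, 17.9]
grasp_force: 9.1
tcp_pos: [0.4968, -0.0335, 0.0841]
force: [-5.6, -0.7, 18.1]
grasp_force: 9.0
```

```bash
python3 -m handwheel '[[[1,-0.014,0.1,0.014,0],[1,-0.014,0.1,0,0],[1,0,0,0,0]]]' | grep -E 'pos|force:'; python3 - <<'E'
from h import *
b=snap('top'); o=snap('scene'); cv2.imwrite('pics/c3.png',np.hstack([cv2.resize(b['image'][150:290,250:430],(400,311)),cv2.resize(o['image'][120:260,260:440],(400,311))]))
s=get_state();print(s['tcp_pos'],s['force'])
E
```

```text
tcp_pos: [0.4953, -0.0228, 0.0841]
force: [-2.4, -0.7, 8.5]
grasp_force: 4.5
[ 0.49527369 -0.02315589  0.08408019] [-2.61331811 -0.02005847  9.11871465]
```

View pics/c3.png

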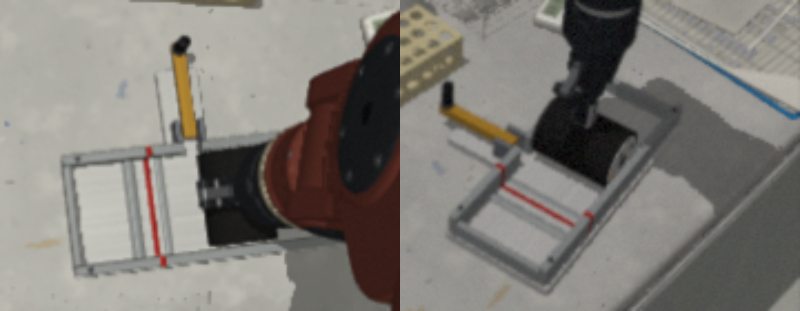

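The roller is rolling: its leading edge moved from u≈217 to 202 in the crop, about 16 mm of centre travel for 33 mm of tip travel. Finishing this stroke, then lifting back 24 mm and taking the next one.

```bash
python3 -m handwheel '[[[1,-0.017,0.12,0,0],[1,-0.017,0.12,0,0],[1,0,0,0,0],[1,0,0,0.12,0],[1,0.034,-0.238,0,0],[1,0.034,-0.237,0,0],[1,0,0,-0.06,0],[1,0,0,-0.04,0],[1,0,0,-0.02,0],[1,0,0,0,0]]]' | grep -E 'pos|force:'
python3 -m handwheel '[[[1,-0.007,0.05,0,0],[1,-0.014,0.1,0,0],[1,-0.014,0.1,0,0]]]' | grep -E 'pos|force:'
```

```text
tcp_pos: [0.4967, -0.035, 0.0835]
force: [-2.0, -1.1, 4.4]
grasp_force: 2.0
tcp_pos: [0.4949, -0.0223, 0.084]
force: [-4.8, -1.9, 13.4]
grasp_force: 6.4
```

```bash
python3 -m handwheel '[[[1,-0.014,0.1,0,0],[1,-0.014,0.1,0,0],[1,-0.014,0.1,0,0]]]' | grep -E 'pos|force:'
python3 -m handwheel '[[[1,-0.014,0.1,0,0],[1,-0.014,0.1,0,0],[1,-0.014,0.1,0,0],[1,-0.014,0.1,0,0],[1,0,0,0,0]]]' | grep -E 'pos|force:'
```

```text
tcp_pos: [0.4927, -0.0071, 0.0841]
force: [-4.9, -0.6, 12.5]
grasp_force: 6.3
tcp_pos: [0.4898, 0.0133, 0.0836]
force: [-2.9, 0.5, 6.6]
grasp_force: 3.3
```

```bash
python3 -m handwheel '[[[1,0,0,0.12,0],[1,0.034,-0.238,0,0],[1,0.034,-0.237,0,0],[1,0,0,-0.06,0],[1,0,0,-0.04,0],[1,0,0,-0.02,0],[1,0,0,0,0],[1,-0.007,0.05,0,0],[1,-0.014,0.1,0,0],[1,-0.014,0.1,0,0]]]' | grep -E 'pos|force:'
python3 -m handwheel '[[[1,-0.014,0.1,0,0],[1,-0.014,0.1,0,0],[1,-0.014,0.1,0,0],[1,-0.014,0.1,0,0]]]' | grep -E 'pos|force:'
python3 -m handwheel '[[[1,-0.014,0.1,0,0],[1,-0.014,0.1,0,0],[1,-0.014,0.1,0,0],[1,0,0,0,0]]]' | grep -E 'pos|force:'
python3 - <<'E'
from h import *
b=snap('top'); o=snap('scene'); cv2.imwrite('pics/c4.png',np.hstack([cv2.resize(b['image'][150:290,250:430],(400,311)),cv2.resize(o['image'][120:260,260:440],(400,311))]))
E
```

```text
tcp_pos: [0.4916, 0.0015, 0.084]
force: [-4.2, -1.2, 13.0]
grasp_force: 6.3
tcp_pos: [0.4887, 0.0217, 0.0841]
force: [-4.4, -1.4, 12.9]
grasp_force: 6.1
tcp_pos: [0.4865, 0.0373, 0.0837]
force: [-2.7, -0.6, 6.9]
grasp_force: 3.4
```

View pics/c4.png

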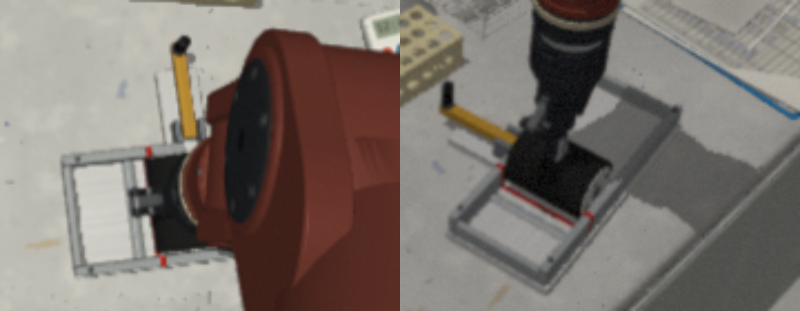

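The roller is at about −29 mm, just short of the first ridge: its leading edge is at the red line (150,200). Next stroke, raising the tip as the roller climbs the ridge.

```bash
python3 -m handwheel '[[[1,0,0,0.12,0],[1,0.034,-0.238,0,0],[1,0.034,-0.237,0,0],[1,0,0,-0.06,0],[1,0,0,-0.04,0],[1,0,0,-0.02,0],[1,0,0,0,0],[1,-0.007,0.05,0,0],[1,-0.014,0.1,0,0]]]' | grep -E 'pos|force:'
python3 -m handwheel '[[[1,-0.014,0.1,0.008,0]]]' | grep -E 'pos|force:'
python3 -m handwheel '[[[1,-0.014,0.1,0.01,0]]]' | grep -E 'pos|force:'
python3 -m handwheel '[[[1,0,0,0,0]]]' | grep -E 'pos|force:'
```

```text
tcp_pos: [0.4891, 0.0201, 0.0837]
force: [-3.7, -1.9, 10.4]
grasp_force: 5.5
tcp_pos: [0.4885, 0.025, 0.0845]
force: [-5.1, -3.7, 14.6]
grasp_force: 7.1
tcp_pos: [0.4877, 0.0302, 0.0851]
force: [-4.2, -1.9, 12.4]
grasp_force: 6.2
tcp_pos: [0.4876, 0.0306, 0.0851]
force: [-5.1, -2.4, 12.5]
grasp_force: 6.4
```

Climbing as expected (z up 1.1 mm, force 12.5 N). Carrying on.

```bash
python3 -m handwheel '[[[1,-0.014,0.1,0.007,0]]]' | grep -E 'pos|force:'
python3 -m handwheel '[[[1,-0.014,0.1,0.004,0]]]' | grep -E 'pos|force:'
python3 -m handwheel '[[[1,-0.011,0.08,0,0]]]' | grep -E 'pos|force:'
```

```text
tcp_pos: [0.487, 0.0351, 0.0854]
force: [-4.6, -1.9, 12.7]
grasp_force: 5.9
tcp_pos: [0.4863, 0.0404, 0.0856]
force: [-3.8, -0.2, 11.4]
grasp_force: 5.3
tcp_pos: [0.4857, 0.0446, 0.0856]
force: [-5.1, -0.8, 11.9]
grasp_force: 5.6
```

```bash
python3 -m handwheel '[[[1,-0.011,0.08,0,0]]]' | grep -E 'pos|force:'
python3 -m handwheel '[[[1,-0.009,0.06,0,0]]]' | grep -E 'pos|force:'
python3 -m handwheel '[[[1,0,0,0,0],[1,0,0,0,0]]]' | grep -E 'pos|force:'
```

```text
tcp_pos: [0.4851, 0.0486, 0.0855]
force: [-4.2, -0.2, 9.8]
grasp_force: 4.7
tcp_pos: [0.4846, 0.0517, 0.0853]
force: [-2.6, 0.5, 7.2]
grasp_force: 3.4
tcp_pos: [0.4846, 0.0517, 0.0853]
force: [-4.0, 0.6, 8.4]
grasp_force: 4.3
```

Past the apex: z is dropping and the sideways force has reversed. A little further, then lift well clear and look.

```bash
python3 -m handwheel '[[[1,-0.011,0.08,0,0],[1,-0.011,0.08,0,0]]]' | grep -E 'pos|force:'
python3 -m handwheel '[[[1,0,0,0.2,0],[1,0,0,0.4,0],[1,0.6,0,0.6,0],[1,0.8,0,0.6,0],[1,0.8,0,0,0],[1,0.8,0,0,0],[1,0,0,0,0]]]' | grep -E 'pos|force:'
python3 - <<'E'
from h import *
w=snap('wrist','w2.png'); np.savez('w.npz',**{k:np.array(x) for k,x in w.items()})
m=np.array([.4835,.054,0]);ex=np.array([-.1418,.9899,0]);ey=np.array([-.9899,-.1418,0])
hsv=cv2.cvtColor(w['image'],cv2.COLOR_BGR2HSV); v,u=np.nonzero((hsv[...,2]<50)&(np.arange(420)[:,None]<260)); Q=dep(w,np.c_[u,v]); Q=Q[(Q[:,2]>.03)&(Q[:,2]<.1)]
X=(Q-m)@ex; Y=(Q-m)@ey; k=abs(Y)<.046; X=X[k];z=Q[k,2]
for lo in np.arange(-.05,.05,.006):
  t=(X>=lo)&(X<lo+.006)
  if t.sum()>20: print(round(lo+.003,3),np.median(z[t]).round(4),t.sum())
E
```

```text
tcp_pos: [0.4837, 0.0596, 0.0849]
force: [0.2, -0.5, -0.9]
grasp_force: 0.0
tcp_pos: [0.6381, 0.0588, 0.1747]
force: [0.1, -0.4, -0.6]
grasp_force: 0.0
-0.035 0.0611 264
-0.029 0.0686 545
-0.023 0.0747 591
-0.017 0.0788 554
-0.011 0.0812 615
-0.005 0.0823 580
0.001 0.0826 584
0.007 0.0817 571
0.013 0.0799 550
0.019 0.0767 531
0.025 0.0715 478
0.031 0.0642 307
```

View pics/w2.png

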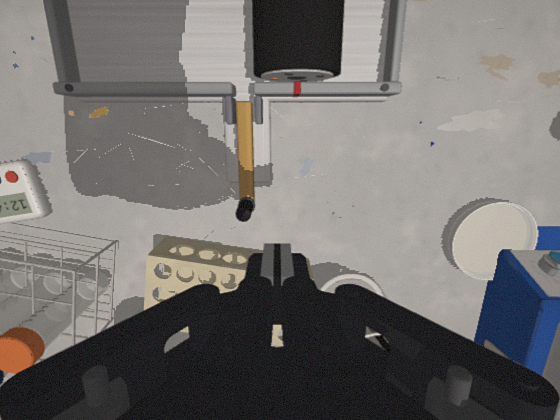

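The roller is symmetric about the mark to within about 1 mm, so it's seated. The bolt is still out, with the knob at (245,208). Re-grasping the knob where I left it.

```bash
python3 -m handwheel '[[[0,0.1,-0.284,0,0],[0,0.102,-0.284,0,0],[0,0,0,-0.2,0],[0,0,0,-0.2,0],[0,0,0,-0.2,0],[0,0,0,-0.5,0],[0,0,0,-0.6,0],[0,0,0,-0.55,0],[0,0,0,-0.34,0],[0,0,0,0,0],[1,0,0,0,0],[1,0,0,0,0],[1,0,0,0,0],[1,0,0,0,0],[1,0,0,0,0],[1,0,0,0,0],[1,0,0,0,0],[1,0,0,0,0]]]' 30
```

```text
clock: 17.95
tcp_pos: [0.6445, 0.0299, 0.0461]
eef_rot: [[-0.99, -0.141, 0.001], [-0.141, 0.99, -0.001], [-0.001, -0.001, -1.0]]
force: [-0.4, -5.1, 6.3]
width: 0.146
grasp_force: 30.1
```

```bash
python3 -m handwheel '[[[1,-0.15,-0.021,0,0],[1,-0.15,-0.021,0,0],[1,-0.15,-0.021,0,0],[1,-0.15,-0.021,0,0],[1,-0.15,-0.021,0,0],[1,-0.14,-0.021,0,0],[1,0,0,0,0],[1,0,0,0,0]]]' 30
python3 -m handwheel '[[[1,-0.02,-0.003,0,0],[1,0,0,0,0],[1,0,0,0,0]]]' 30
```

```text
clock: 18.75
tcp_pos: [0.6, 0.0234, 0.0461]
eef_rot: [[-0.99, -0.141, 0.001], [-0.141, 0.99, -0.001], [-0.001, -0.002, -1.0]]
force: [-0.8, -6.4, 6.5]
width: 0.151
grasp_force: 30.0
clock: 19.05
tcp_pos: [0.5999, 0.0234, 0.0462]
eef_rot: [[-0.99, -0.141, 0.003], [-0.141, 0.99, -0.001], [-0.003, -0.002, -1.0]]
force: [2.1, -5.3, 2.1]
width: 0.147
grasp_force: 29.8
```

The last 1 mm stalled against the stop, so the bolt is home. Releasing, rising and checking.

```bash
python3 -m handwheel '[[[0.4,0,0,0,0],[0.4,0,0,0,0],[0.4,0,0,0,0],[0.4,0,0,0.3,0],[0.4,0,0,0.6,0],[0.4,0,0,0.8,0],[0.4,0.3,0,0.8,0],[0.4,0.6,0,0.3,0],[0.4,0,0,0,0],[0.4,0,0,0,0]]]' | grep -E 'pos|force:'
python3 - <<'E'
from h import *
w=snap('wrist','w3.png')
m=np.array([.4835,.054,0]);ex=np.array([-.1418,.9899,0]);ey=np.array([-.9899,-.1418,0])
hsv=cv2.cvtColor(w['image'],cv2.COLOR_BGR2HSV); v,u=np.nonzero((hsv[...,2]<50)&(np.arange(420)[:,None]<250)); Q=dep(w,np.c_[u,v]); Q=Q[(Q[:,2]>.03)&(Q[:,2]<.1)]
X=(Q-m)@ex; Y=(Q-m)@ey
t=(Y<-.09)&(Q[:,2]>.065); print('knob',Q[t].mean(0).round(4),t.sum())
k=abs(Y)<.046
for lo in (-.029,-.023,.017,.023): 
  t=k&(abs(X-lo-.003)<.003); print(lo+.003,np.median(Q[t,2]).round(4))
E
```

```text
tcp_pos: [0.6434, 0.0244, 0.1849]
force: [0.0, -0.5, 0.0]
grasp_force: 0.0
knob [0.604  0.0233 0.0685] 122
-0.026000000000000002 0.07
-0.02 0.0755
0.02 0.0773
0.026 0.0729
```

View pics/w3.png

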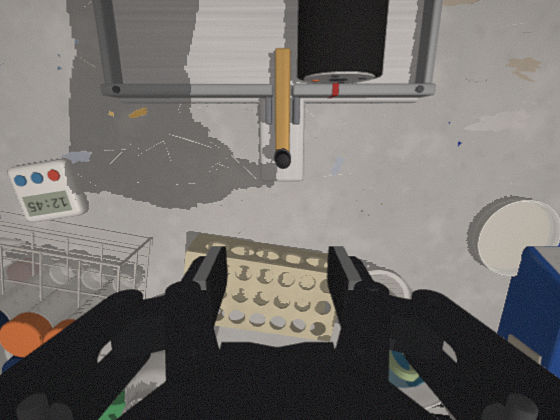

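The picture shows the knob back at its home position: (0.604, 0.0233) against (0.6036, 0.0243) at the start. The bolt lies behind the roller at (283,70), and the roller is centred on the red band at (336,88). The gripper is clear of everything, so I'm handing in.

```bash
python3 -c "from bench import close_job; print(close_job())"
```

```text
the job is handed in; nothing more can be done
None
```

The job is handed in, though no verdict came back: in the last wrist picture the bolt is home behind the roller, which sits within about 2 mm of the red mark; pressing force read 18 N at most, and I never went near the reagent bottle.

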